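# Latch the caddy bin's tilt-out front

## Robot

A 6-joint arm with a two-finger parallel gripper is mounted at the origin on the work surface. World frame = base frame: x ahead of the robot, y to its left, z up, the work surface at z = 0. Lengths are in mm, angles in degrees, forces in N, time in s.
With the tool pointing down it reaches from about 300 to 850 mm from the base axis. Payload 4.2 kg.
Tool frame: the origin (TCP) lies midway between the tips of the shut fingers; the grasp point (between the pads) lies env.hold_point_z behind it (env.hold_point_z is the distance from the TCP to the grasp point, in mm); z points along the fingers, y is the line along which they close (so a half turn about z gives the same grasp; the last joint's range is limited). The gripper opens to 91 mm and grips with 3 to 60 N. Pads are 32 mm wide; open, the fingers measure 118 mm over their backs; the gripper's body (76 mm by 178 mm) begins 60 mm behind the grasp point.
Start: joints at [-73.912, 18.312, 89.639, -0, 72.044, -1.146], TCP at [170.367, -549.198, 213.976] pointing down, gripper open.
Joint ranges: [-177.97, 177.97], [-48.28, 115.42], [12.27, 149.76], [-77.06, 257.06], [2.81, 150.46], [-146.56, 146.56]. Speed limits (degrees/s): [147.25, 147.25, 180, 180, 180, 180].

## Interface

Orientations are given as [roll, pitch, yaw] about the fixed x, y, z axes, in that order (R = Rz(yaw) Ry(pitch) Rx(roll)).
In Python, from workcell import env, viewer, spotter gives the robot as it stands.
- The arm moves only by the tool apply_moves, never from a script. Its arguments are lists of equal length, an entry for each row: "delta_pos": the shift along the world's x, y, z normalised to -1 to 1, where 1 is 120 mm, a list of three; "rot": the turn, a rotation vector about the world's x, y, z normalised to -1 to 1, where 1 is 1.5 rad, a list of three; "hand": the opening, from 0 (shut) to 1 (fully open). A call has 1 to 10 rows; each row is the pose to reach, as a shift and turn from the pose commanded when the call began; what a row does not reach only later rows make up. A row lasts 1/12 s, in which the tool goes at most 41.7 mm and 7.16 degrees, less where a joint would pass 70% of its speed; a pose out of reach is approached as far as the arm can. A call with a number of a shift or a turn outside -1 to 1 is refused whole. A call with a gripper value outside its range is refused whole. The fingers move at their own pace and stop on an object; "newtons" is the grip in N (left out, the last holds). Time passes only in rows, so rows that repeat a pose let the fingers close. It gives the time, the measured TCP pose, the force, the opening and the grip force at its end, in the units of the state.
- env.state(): the state, without advancing time (a new reading comes with each control period).
- viewer.grab_frame(name): name is "scene" or "top"; returns a dict with "pixels" (480x640x3 uint8, red, green, blue), "camera_matrix" (3x3 intrinsics, pixels), "R" (3x3) and "t" (3): a world point X has camera coordinates R X + t. Camera axes: x right, y down, z forward; pixel columns grow to the right and rows downward; lengths in mm; the calibration is good to about 2 mm. A picture is of the moment at which its call begins. There is no depth.
- env.job_done(): hands the job in; it is judged then, once.
Trained networks look in a picture, given as the dict that the camera call returned (one of the last four; its "shot" number tells which), for a name from the list of things; names that differ only in an ending like _2 or _b are one class to them, and where a whole thing is asked for, a point or a joint stands for the part that bears it (a point fixed in the world has none). Each returns a list of dicts, best first, with "score" (0 to 1); they miss things now and then, are a little off and sometimes report something else, mostly with a low value. They report only what shows in the picture. A call takes as long as a camera call.
- spotter.trace(picture, query): "mask" (480x640 bool, what is visible of it) and "box" ([centre column, centre row, width, height] in pixels, round what is visible of it).
- spotter.landmark_of(picture, query): "position" ([column, row] in pixels: a listed point, or the origin of a listed thing).
The state is a dict: "time_s": time; "qpos": joint angles; "qvel": joint speeds; "effort": joint torques, N m; "ee_pos": TCP position; "ee_rot": TCP orientation; "force": force on the tool from outside, world axes, zero at the start; "torque": the same for the moment, N m; "gripper_width": finger opening in mm; "gripper_force": force on a finger pad.
Only numpy, scipy, OpenCV 4.12 (cv2) and the standard library are available. Lean on these libraries where they do the work, as an engineer would, in place of code of your own. Each camera call takes 0.05 s, during which the arm holds its last target. There are 200 camera calls.

## Task

Swing the red-ended wire bail over, hook it on the steel keeper on top of the bin's tilt-out front, then push the black-tipped lever over and down past centre until it is fully home, so that the front is drawn shut and stays shut on its own. Push the lever gently, without pinching or forcing it, and leave the timer, opener, brush and clip where they are.

Things in the scene. Friction and masses are not known exactly. Their poses are not given: they have to be found in the camera images.
- foot: White suction foot plate 150x260x18 mm stuck to the tiled worktop. Origin: centre of its underside, z up, -x to the bin's front, y across. The white caddy on it stands on screw posts; its true place is not measured: level, not turned, up to 8 mm higher or lower, 3 mm off in x, 2 mm in y from nominal. Bin 110 x 100 mm, deck top nominally z 138; trays beside it at |y| 53 to 128, rims z 58.
- axis_nominal (a point): Point fixed to the foot, axes as the foot's: where the lever's hinge axis (along y) would be in a caddy at nominal place: x -30, z 158 mm in the foot frame. The real axis is off by the caddy's unmeasured shift, and so is all else on the caddy. The latch works in this plane, y = 0.
- seat_nominal (a point): Point fixed to the foot: nominal centre of the bail's bar when hooked with the front shut (x -64, z 157.5 mm). Steel keeper, 14 mm wide, on the front's top edge (z 125): from this point, post face 2.5 mm to +x, ledge top 2.5 mm below and reaching 12.5 mm to -x, nose 6 to 10 mm above reaching 0.5 mm to -x. While the front is ajar the keeper is 6.5 mm further to -x.
- front (a joint): Clear tilt-out front of the bin, 100 mm wide, hinged low at x -60, z 40 mm (foot frame). 0 = shut; positive = its top tips forward (-x). A rubber seal keeps it 0.055 rad ajar, springing about 5 N per mm at the top, until the latch draws it shut. The bail's bar goes over the keeper's nose from above, down onto the ledge, then back (+x) under the nose.
- lever (a joint): Steel lever 16 mm wide, 5 thick; black tip 17 wide, 7 thick, 40 to 64 mm from its axis. 0 = level, tip to +x (back); positive lifts it up and over to the front, 1.57 upright, stop 2.0. Dead centre about 0; home on its stop at -0.06. Stays where left (friction 0.02 N m). With the bail hooked, closing takes up to about 0.18 N m, most near 0.4 rad. Push it, do not pinch it.
- bail (a joint): Wire U on a pin in the lever 18 mm from its axis; swings freely and falls by its weight. Bar 5 mm thick, 52 mm from the pin; arms at y +-13 mm; red sleeves, 10 mm round, on the bar ends, 43 mm over both: pinch across y, it pivots. Direction pin to bar, from +x towards up, = pi + lever + bail. Stop -2.95: folded along the lever. Reaches over the keeper with the lever at 1.3 or more; it drags the lever along.
- timer: Bystander: glass egg timer with wooden ends, 52 mm round, 82 high, standing in the caddy's +y tray. Origin: centre of its underside.
- opener: Bystander: steel bottle opener, about 100 x 32 x 6 mm, lying in the caddy's -y tray. Origin: under its middle.
- brush: Bystander: green dish brush lying on the worktop. Origin: on its underside.
- clip: Bystander: red plastic clip, 70 x 30 x 11 mm, lying on the worktop. Origin: under its middle.

How it is judged:
By the outcome, as a careful person would: the job done as asked, in the order asked, and still so for the second after the job is handed in, with the robot touching nothing.
It also fails if it takes over 54 s, if anything falls off the work surface, if the arm or the gripper's body presses on something with over 40 N, if the wrist force passes 120 N, or if a joint passes its speed limit or range.

## Working session

There is one attempt and no reset: what is moved stays moved. The work goes in short steps, Python scripts to look and compute and a tool call to move; the robot and the scene stay as the last step left them, time stands still between calls to the robot, and variables do not carry over. Pictures are saved under pics/ and viewed, at most 10 in all, crops included, and the job is handed in when it is done.

Besides the shell and the picture viewer there is one more tool, called after ">>>" as name(argument=value, ...) on one line, values as JSON. apply_moves: Moves the arm, as the interface text tells. Its arguments: {"type":"object","properties":{"delta_pos":{"type":"array"},"rot":{"type":"array"},"hand":{"type":"array"},"newtons":{"type":"number"}},"required":["delta_pos","rot","hand"]}

```bash
mkdir -p pics
cat > h.py <<'E'
import numpy as np, cv2
from workcell import env, viewer, spotter
def grab(n): return viewer.grab_frame(n)
def save(p,name,crop=None,scale=1):
    im=p["pixels"][:,:,::-1]
    if crop: a,b,c,d=crop; im=im[b:d,a:c]
    if scale!=1: im=cv2.resize(im,None,fx=scale,fy=scale,interpolation=cv2.INTER_CUBIC)
    cv2.imwrite("pics/"+name,im)
def proj(p,X):
    c=np.asarray(p["R"])@np.asarray(X,float)+np.asarray(p["t"]).ravel(); u=np.asarray(p["camera_matrix"])@c; return u[:2]/u[2]
def ray(p,uv):
    R=np.asarray(p["R"]);t=np.asarray(p["t"]).ravel()
    d=R.T@np.linalg.solve(np.asarray(p["camera_matrix"]),[uv[0],uv[1],1.]); return -R.T@t,d/np.linalg.norm(d)
def tri(obs):
    A=np.zeros((3,3));b=np.zeros(3)
    for p,uv in obs:
        o,d=ray(p,uv);M=np.eye(3)-np.outer(d,d);A+=M;b+=M@o
    X=np.linalg.solve(A,b); return X,[np.round(proj(p,X)-uv,1) for p,uv in obs]
def onz(p,uv,z):
    o,d=ray(p,uv); return o+d*(z-o[2])/d[2]
E
python3 - <<'E'
from h import *
s=grab("scene");t=grab("top")
save(s,"s0.png");save(t,"t0.png")
for p in (s,t): print(np.round(ray(p,(320,240)),2).tolist(), np.round(p["camera_matrix"],0).tolist())
for q in ["foot","axis_nominal","seat_nominal","front","lever","bail","timer","opener","brush","clip"]:
    o=[]
    for n,p in (("s",s),("t",t)):
        r=spotter.landmark_of(p,q)[:1] if q not in("front","lever","bail") else []
        m=spotter.trace(p,q)[:1]
        print(q,n,[(np.round(x["position"],1).tolist(),round(x["score"],2)) for x in r],[(np.round(x["box"],1).tolist(),round(x["score"],2)) for x in m])
        if r:o.append((p,np.array(r[0]["position"])))
    if len(o)==2: X,e=tri(o);print("   ",np.round(X,1),e)
print(env.hold_point_z, env.state())
E
```

```text
[[1084.11, -169.8, 948.4], [-0.5, 0.18, -0.85]] [[440.0, 0.0, 317.0], [0.0, 440.0, 238.0], [0.0, 0.0, 1.0]]
[[403.92, 20.85, 1267.33], [0.16, -0.02, -0.99]] [[590.0, 0.0, 326.0], [0.0, 590.0, 231.0], [0.0, 0.0, 1.0]]
foot s [] [([336.9, 302.9, 110.5, 49.3], 0.95)]
foot t [] [([316.8, 255.5, 124.4, 21.7], 0.75)]
axis_nominal s [([292.6, 292.1], 0.51)] [([329.1, 302.2, 126.9, 57.2], 0.91)]
axis_nominal t [([273.1, 227.3], 0.33)] [([318.4, 258.4, 123.9, 21.8], 0.72)]
    [636.3  11.4 -17.9] [array([34.9, -9.5]), array([39.8,  2.8])]
seat_nominal s [] [([340.1, 302.6, 103.3, 46.1], 0.6)]
seat_nominal t [([320.4, 245.7], 0.87)] [([320.1, 256.1, 121.9, 20.9], 0.57)]
front s [] [([316.2, 229.1, 11.5, 15.5], 0.62)]
front t [] [([314.7, 249.8, 52.6, 19.1], 0.73)]
lever s [] [([331.0, 233.4, 21.0, 15.3], 0.42)]
lever t [] [([313.6, 216.9, 27.6, 24.6], 0.7)]
bail s [] [([331.2, 233.2, 24.3, 17.6], 0.49)]
bail t [] [([314.5, 211.2, 23.0, 20.5], 0.64)]
timer s [([363.6, 261.9], 0.89)] [([365.6, 255.8, 23.0, 35.5], 0.97)]
timer t [([274.3, 227.5], 0.71)] [([271.1, 225.3, 24.3, 34.4], 0.92)]
    [6
[... 659 characters left out ...]
, array([-0.5, -0.1])]
18.8 {'time_s': 1.8, 'qpos': array([-7.39116035e+01,  1.83117479e+01,  8.96407066e+01,  3.26352964e-04,
        7.20432890e+01, -1.14663904e+00]), 'qvel': array([-0.02091088,  0.18212864, -0.04953448, -0.0864845 ,  0.00823334,
        0.049885  ]), 'effort': array([-2.52690489e-05, -4.12342751e+01, -2.32228518e+01,  7.27870851e-02,
        3.78189515e-02,  1.95796925e-07]), 'ee_pos': array([ 170.36516012, -549.18808179,  213.96586689]), 'ee_rot': array([ 1.79995738e+02, -2.25222652e-04,  1.72349349e+01]), 'force': array([0.09614499, 0.65313577, 0.63759407]), 'torque': array([0.00367283, 0.01437633, 0.05929507]), 'gripper_force': 0.0, 'gripper_width': 91.10951587700652}
```

View pics/s0.png

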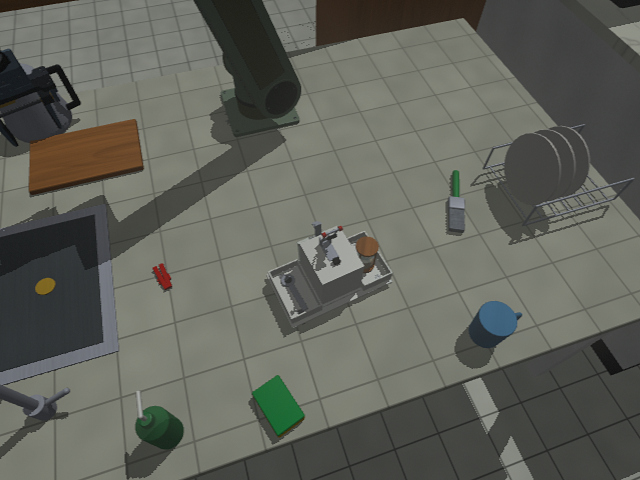

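View pics/t0.png

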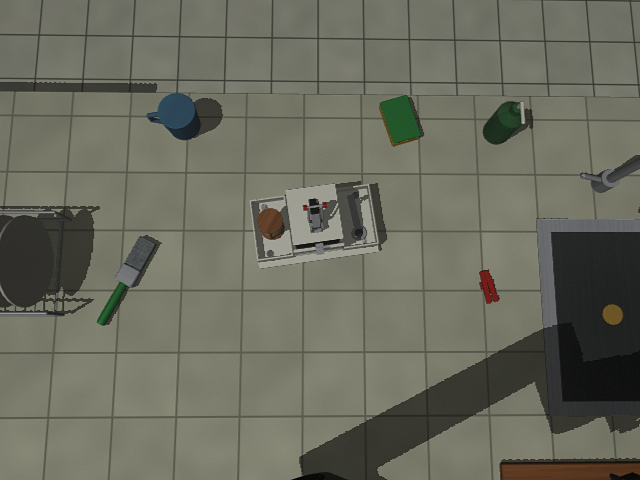

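The scene shows the caddy near (330,270), red sleeves near (330,230), timer (367,250). In the top view the caddy is at (315,225), its front facing the robot, slightly turned. I'll zoom on both views.

Run:
```python
from h import *
a=cv2.imread("pics/s0.png")[205:325,260:400];b=cv2.imread("pics/t0.png")[165:285,245:385]
r=lambda i:cv2.resize(i,None,fx=5,fy=5,interpolation=cv2.INTER_CUBIC)
o=np.hstack([r(a)[:, :],r(b)]); 
cv2.imwrite("pics/za.png",cv2.resize(a,None,fx=5.7,fy=5,interpolation=cv2.INTER_CUBIC)); 
a=cv2.imread("pics/s0.png")[215:295,290:350];b=cv2.imread("pics/t0.png")[185:265,285:345]
r=lambda i:cv2.resize(i,None,fx=6.6,fy=6.6,interpolation=cv2.INTER_CUBIC)
cv2.imwrite("pics/zb.png",np.hstack([r(a),r(b)]))
```

```text
(no output)
```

View pics/zb.png

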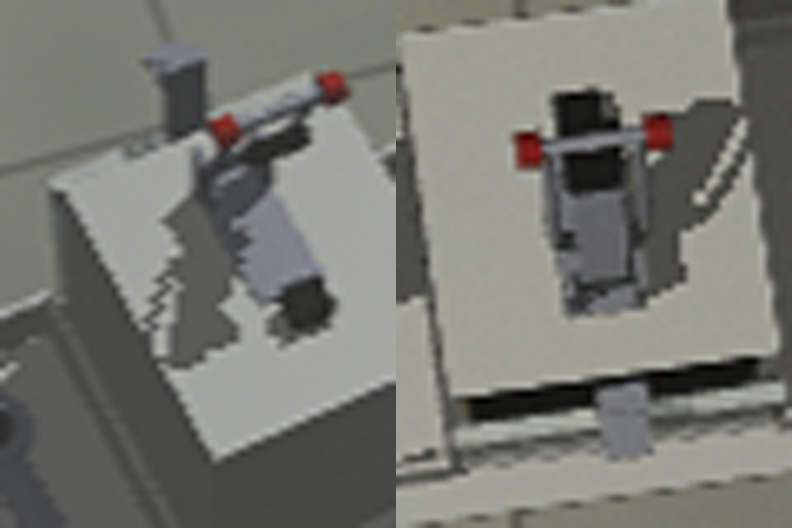

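The crop shows the bail standing over the lever, with its bar at top (305,208)–(325,205) and scene (324,234)–(340,228). The lever lies back with its black tip at scene (336,261). The keeper sits ahead of the deck at top (380,249) and scene (317,225).

```bash
cat > m.py <<'E'
from h import *
def red(p,box):
    a,b,c,d=box; im=p["pixels"].astype(int)
    w=np.clip(im[:,:,0]-np.maximum(im[:,:,1],im[:,:,2])*1.3-15,0,None).astype(float)
    w2=np.zeros_like(w); w2[b:d,a:c]=w[b:d,a:c]
    n,l,st,ce=cv2.connectedComponentsWithStats((w2>10).astype(np.uint8))
    out=[]
    for i in range(1,n):
        if st[i,4]<5: continue
        r,c_=np.where(l==i); ww=w2[r,c_]; out.append((st[i,4],np.array([(ww*c_).sum(),(ww*r).sum()])/ww.sum()))
    return sorted(out,key=lambda o:o[1][0])
E
python3 - <<'E'
from m import *
s=grab("scene");t=grab("top")
rs=red(s,(310,215,352,250));rt=red(t,(295,195,335,220));print(rs,rt)
P=tri([(s,rs[-1][1]),(t,rt[0][1])]);M=tri([(s,rs[0][1]),(t,rt[-1][1])])
print("sleeve+",P,"sleeve-",M,"len",np.linalg.norm(P[0]-M[0]))
C={"front-y":((297.6,242.7),(342.9,238.8)),"back-y":((323,284.7),(335.2,185)),"front+y":((337.7,226.4),(293.2,245.3))}
for k,(a,b) in C.items(): print(k,*tri([(s,a),(t,b)]))
# keeper top
print("keeper nose c",*tri([(s,(316,223.0)),(t,(380-60+.5,246))]))
print("tip blob")
for p,bx in((s,(325,250,345,272)),(t,(305,195,322,216))):
    a,b,c,d=bx; g=p["pixels"][b:d,a:c].max(2); r,cc=np.where(g<50); print(r.mean()+b,cc.mean()+a,len(r), (cc.min()+a,cc.max()+a,r.min()+b,r.max()+b))
for x in [(285,190.3),(335.2,185),(342.9,238.8),(293.2,245.3)]: print(onz(t,x,138).round(1))
E
```

```text
[(np.int32(12), array([323.66081731, 233.64975962])), (np.int32(10), array([339.91838373, 226.88948354]))] [(np.int32(17), array([304.84947368, 207.26549708])), (np.int32(20), array([324.35607699, 204.77497837]))]
sleeve+ (array([636.10896414,  29.23297688, 218.2735997 ]), [array([-0.7,  0. ]), array([-0.7, -0.2])]) sleeve- (array([641.00986691,  -6.43058303, 217.60148185]), [array([-0.6,  0. ]), array([-0.6, -0.2])]) len 36.005000975300774
front-y [592.51247869 -46.6500904  128.83286409] [array([ 0.2, -0. ]), array([0.2, 0.1])]
back-y [703.14676961 -28.81736584 124.55399751] [array([-1.5,  0. ]), array([-1.5, -0.5])]
front+y [579.2856991   50.74301087 129.47756588] [array([ 0.1, -0. ]), array([0.1, 0. ])]
keeper nose c [ 5.74060017e+02 -4.15253378e-01  1.58617794e+02] [array([-0.6,  0. ]), array([-0.7, -0.2])]
tip blob
260.6842105263158 335.89473684210526 38 (np.int64(332), np.int64(339), np.int64(257), np.int64(264))
206.4 313.9 100 (np.int64(309), np.int64(319), np.int64(199), np.int64(213))
[687.3  67.7 138. ]
[698.7 -31.1 138. ]
[591.1 -45.7 138. ]
[578.   50.7 138. ]
```

View pics/za.png

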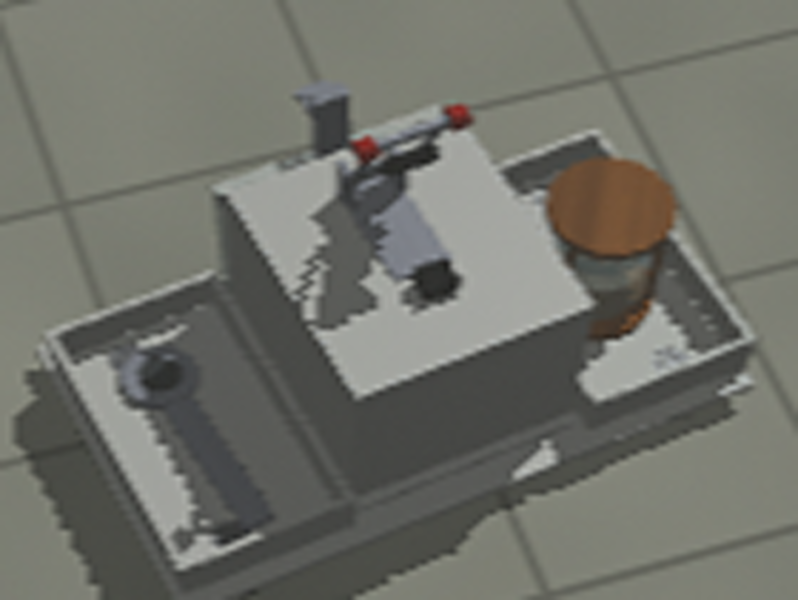

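Run:
```python
from h import *
a=cv2.imread("pics/s0.png")[217:272,312:348];b=cv2.imread("pics/t0.png")[194:249,297:333]
r=lambda i:cv2.resize(i,None,fx=10.9,fy=10.9,interpolation=cv2.INTER_NEAREST)
o=np.hstack([r(a),r(b)]).astype(float); o=255*(o/255)**.6
cv2.imwrite("pics/zc.png",o)
```

```text
[ WARN:0@0.845] global loadsave.cpp:1063 imwrite_ Unsupported depth image for selected encoder is fallbacked to CV_8U.
```

View pics/zc.png

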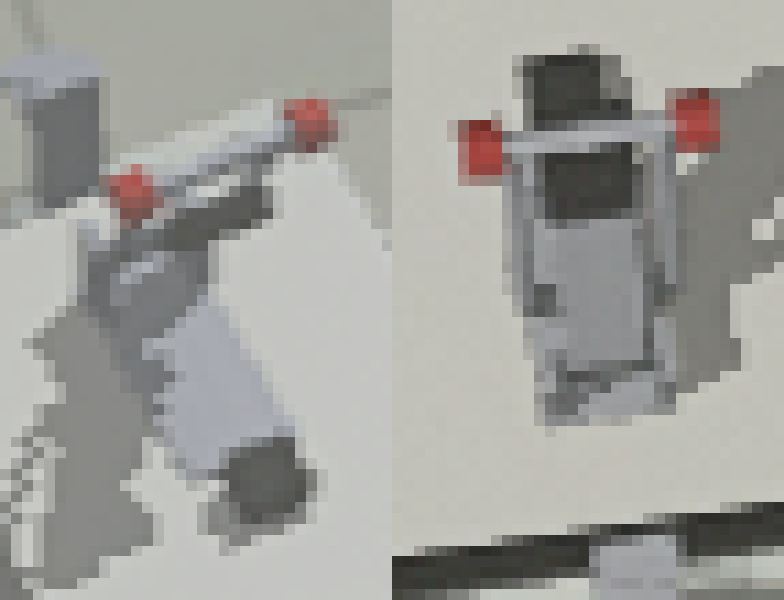

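The crops clear it up. The plate with the black pad in the scene (268,480 of the crop) is a rest on the deck. The lever itself is raised about 60°, with its dark tip just under the bar, and the bail lies folded along it. I estimate the bar at (638.5, 11, 217), yaw about 7.8°, the ajar keeper seat near x 570, z 149, and the caddy about 8 mm low. Next I move above the bail.

>>> apply_moves(delta_pos=[[0.78,0.93,0.8],[0.78,0.93,0.8],[0.78,0.93,0.8],[0.78,0.93,0.8],[0.78,0.93,0.8]], rot=[[0,0,-0.11],[0,0,-0.11],[0,0,-0.11],[0,0,-0.11],[0,0,-0.11]], hand=[1,1,1,1,1], newtons=10)

```text
time_s: 2.32
ee_pos: [267.2, -435.5, 314.5]
ee_rot: [179.7, -0.3, 8.0]
force: [1.3, -0.8, 0.2]
gripper_width: 91.4
gripper_force: 0.0
```

>>> apply_moves(delta_pos=[[0.78,0.93,0],[0.78,0.93,0],[0.78,0.93,0],[0.78,0.93,0]], rot=[[0,0,0],[0,0,0],[0,0,0],[0,0,0]], hand=[1,1,1,1])

```text
time_s: 2.65
ee_pos: [359.2, -323.3, 309.8]
ee_rot: [-179.9, -0.1, 7.9]
force: [-0.3, -0.3, -0.8]
gripper_width: 91.3
gripper_force: 0.0
```

>>> apply_moves(delta_pos=[[0.78,0.93,0],[0.78,0.93,0],[0.78,0.93,0],[0.78,0.93,0]], rot=[[0,0,0],[0,0,0],[0,0,0],[0,0,0]], hand=[1,1,1,1])

```text
time_s: 2.98
ee_pos: [453.2, -211.6, 309.5]
ee_rot: [-179.9, -0.0, 7.9]
force: [-0.7, 0.5, 0.3]
gripper_width: 91.0
gripper_force: 0.0
```

>>> apply_moves(delta_pos=[[0.78,0.93,0],[0.78,0.93,0],[0.78,0.93,0],[0.78,0.93,0]], rot=[[0,0,0],[0,0,0],[0,0,0],[0,0,0]], hand=[1,1,1,1])

```text
time_s: 3.32
ee_pos: [547.1, -99.8, 309.1]
ee_rot: [-179.9, -0.0, 7.9]
force: [-0.2, -0.5, 0.4]
gripper_width: 90.9
gripper_force: 0.0
```

>>> apply_moves(delta_pos=[[0.78,0.94,0],[0.78,0.94,0],[0.78,0.94,0],[0.78,0.94,0],[0.78,0.94,0],[0.78,0.94,0]], rot=[[0,0,0],[0,0,0],[0,0,0],[0,0,0],[0,0,0],[0,0,0]], hand=[1,1,1,1,1,1])

```text
time_s: 3.82
ee_pos: [638.8, 10.4, 308.5]
ee_rot: [180.0, 0.1, 7.9]
force: [0.5, -0.3, 0.7]
gripper_width: 91.2
gripper_force: 0.0
```

>>> apply_moves(delta_pos=[[0,0.005,-0.3],[0,0.005,-0.55],[0,0.005,-0.7],[0,0.005,-0.8],[0,0.005,-0.86],[0,0.005,-0.86]], rot=[[0,0,0],[0,0,0],[0,0,0],[0,0,0],[0,0,0],[0,0,0]], hand=[1,1,0.8,0.65,0.65,0.65])

```text
time_s: 4.32
ee_pos: [636.9, 9.2, 205.3]
ee_rot: [180.0, 0.2, 7.7]
force: [0.2, -0.3, 1.1]
gripper_width: 67.4
gripper_force: 0.0
```

Run:
```python
from h import *
s=grab("scene");t=grab("top")
a=s["pixels"][195:275,290:350,::-1];b=t["pixels"][170:250,285:345,::-1]
r=lambda i:cv2.resize(i,None,fx=6.6,fy=6.6,interpolation=cv2.INTER_NEAREST)
cv2.imwrite("pics/g1.png",np.hstack([r(a),r(b)]))
e=env.state();print(e["ee_pos"],e["force"],e["gripper_width"])
```

```text
[638.44863244   9.72168488 207.63560044] [0.9228224  0.52522297 1.10952915] 60.58181772186313
```

View pics/g1.png

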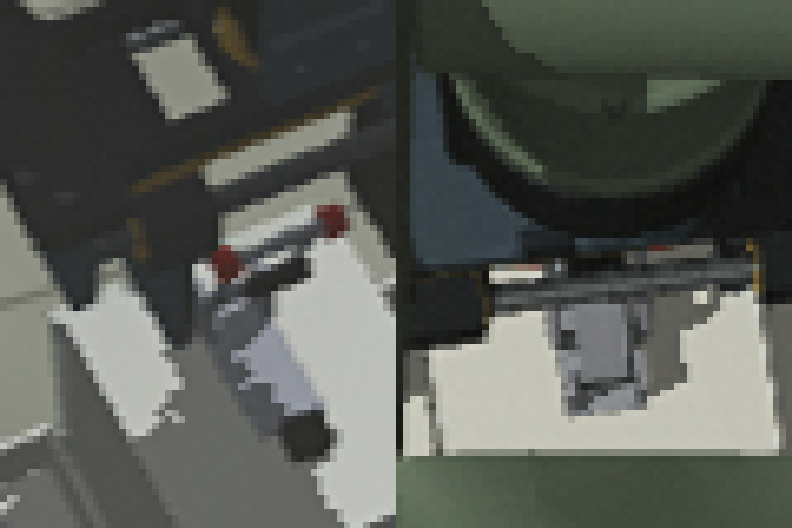

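The sleeves sit between the fingers: left finger tip at crop (180,345), sleeves at (228,262) and (332,220). Closing gently.

>>> apply_moves(delta_pos=[[0,0.01,0],[0,0.01,0],[0,0.01,0],[0,0.01,0],[0,0.01,0],[0,0.01,0]], rot=[[0,0,0],[0,0,0],[0,0,0],[0,0,0],[0,0,0],[0,0,0]], hand=[0.4,0.4,0.4,0.4,0.4,0.4], newtons=8)

```text
time_s: 4.92
ee_pos: [639.2, 11.6, 207.7]
ee_rot: [180.0, -0.1, 7.8]
force: [2.0, -0.9, 3.6]
gripper_width: 43.0
gripper_force: 8.0
```

>>> apply_moves(delta_pos=[[-0.06,-0.008,0],[-0.13,-0.018,0],[-0.22,-0.03,-0.02],[-0.3,-0.041,-0.035],[-0.38,-0.052,-0.07],[-0.45,-0.062,-0.1],[-0.56,-0.077,-0.2],[-0.62,-0.085,-0.29],[-0.62,-0.085,-0.29]], rot=[[0,0,0],[0,0,0],[0,0,0],[0,0,0],[0,0,0],[0,0,0],[0,0,0],[0,0,0],[0,0,0]], hand=[0.4,0.4,0.4,0.4,0.4,0.4,0.4,0.4,0.4])

```text
time_s: 5.67
ee_pos: [560.6, 0.5, 169.8]
ee_rot: [179.9, 0.4, 7.8]
force: [-0.1, -4.2, 0.8]
gripper_width: 42.8
gripper_force: 8.0
```

Run:
```python
from h import *
s=grab("scene");t=grab("top")
a=s["pixels"][195:275,290:350,::-1];b=t["pixels"][185:265,285:345,::-1]
r=lambda i:cv2.resize(i,None,fx=6.6,fy=6.6,interpolation=cv2.INTER_NEAREST)
cv2.imwrite("pics/g2.png",np.hstack([r(a),r(b)]))
e=env.state();print(e["ee_pos"],e["force"],e["gripper_width"],e["gripper_force"])
```

```text
[562.68890871   0.79452034 171.55804992] [-1.22912072 -4.70112372 -0.04580765] 42.550149350297644 7.999495714902878
```

View pics/g2.png

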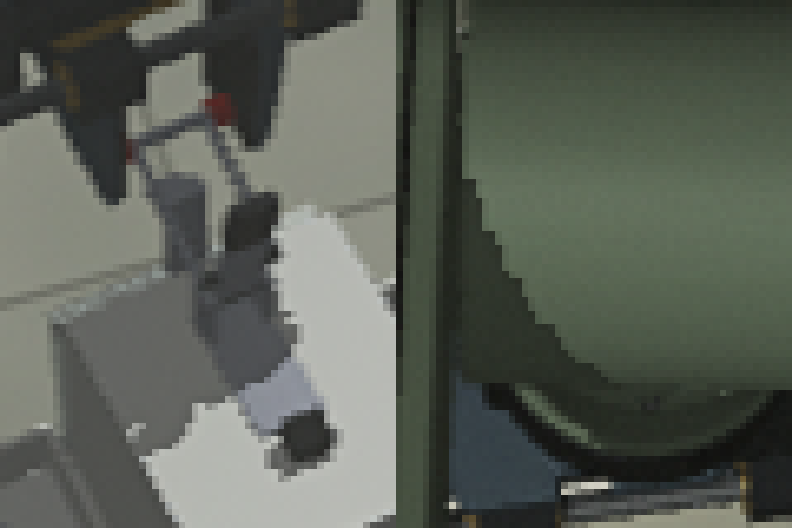

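The bail is over the keeper (crop (183,220)), with the bar ahead of its nose. A −4.7 N side load says to shift about 1.5 mm toward −y, then lower.

>>> apply_moves(delta_pos=[[0.002,-0.012,0],[0.002,-0.012,-0.05],[0.002,-0.012,-0.1],[0.002,-0.012,-0.15],[0.002,-0.012,-0.15]], rot=[[0,0,0],[0,0,0],[0,0,0],[0,0,0],[0,0,0]], hand=[0.4,0.4,0.4,0.4,0.4])

```text
time_s: 6.18
ee_pos: [564.5, 0.6, 152.7]
ee_rot: [-180.0, 0.0, 7.8]
force: [1.5, 0.7, 0.2]
gripper_width: 42.9
gripper_force: 8.0
```

```bash
cat > red.py <<'E'
from m import *
s=grab("scene"); e=env.state()
print(red(s,(290,205,345,250)),e["ee_pos"],e["force"],e["gripper_width"])
E
python3 red.py
```

```text
[] [564.50753273   0.57196997 153.28795316] [0.62368152 0.44796485 0.81093599] 42.77877070017097
```

>>> apply_moves(delta_pos=[[-0.015,-0.002,0],[-0.015,-0.002,-0.03],[-0.015,-0.002,-0.06],[-0.015,-0.002,-0.06]], rot=[[0,0,0],[0,0,0],[0,0,0],[0,0,0]], hand=[0.4,0.4,0.4,0.4])

```text
time_s: 6.57
ee_pos: [562.4, 0.2, 146.3]
ee_rot: [-180.0, 0.0, 7.8]
force: [1.4, 1.4, 1.0]
gripper_width: 42.4
gripper_force: 8.0
```

>>> apply_moves(delta_pos=[[0,0,-0.02],[0,0,-0.04],[0,0,-0.04]], rot=[[0,0,0],[0,0,0],[0,0,0]], hand=[0.4,0.4,0.4])

```text
time_s: 6.82
ee_pos: [562.2, 0.1, 141.6]
ee_rot: [-180.0, 0.0, 7.8]
force: [1.4, 1.8, 0.5]
gripper_width: 42.5
gripper_force: 8.0
```

>>> apply_moves(delta_pos=[[0,0,-0.02],[0,0,-0.02],[0,0,-0.02]], rot=[[0,0,0],[0,0,0],[0,0,0]], hand=[0.4,0.4,0.4])

```text
time_s: 7.07
ee_pos: [562.2, 0.0, 139.4]
ee_rot: [-180.0, 0.0, 7.8]
force: [0.8, 2.3, -0.0]
gripper_width: 42.8
gripper_force: 8.0
```

>>> apply_moves(delta_pos=[[0,0,-0.02],[0,0,-0.02],[0,0,-0.02]], rot=[[0,0,0],[0,0,0],[0,0,0]], hand=[0.4,0.4,0.4])

```text
time_s: 7.32
ee_pos: [562.5, 0.1, 137.9]
ee_rot: [-180.0, -0.0, 7.8]
force: [-0.4, 2.6, 5.2]
gripper_width: 42.8
gripper_force: 8.0
```

>>> apply_moves(delta_pos=[[0.02,0.003,0.008],[0.04,0.005,0.008],[0.04,0.005,0.008]], rot=[[0,0,0],[0,0,0],[0,0,0]], hand=[0.4,0.4,0.4])

```text
time_s: 7.57
ee_pos: [565.0, 0.4, 138.1]
ee_rot: [-180.0, 0.3, 7.8]
force: [-6.8, 1.1, 6.4]
gripper_width: 42.4
gripper_force: 8.0
```

>>> apply_moves(delta_pos=[[0.015,0.002,0],[0.015,0.002,0],[0.015,0.002,0]], rot=[[0,0,0],[0,0,0],[0,0,0]], hand=[0.4,0.4,0.4])

```text
time_s: 7.82
ee_pos: [566.1, 0.6, 138.0]
ee_rot: [-180.0, 0.4, 7.8]
force: [-7.5, 0.8, 7.5]
gripper_width: 42.7
gripper_force: 8.0
```

>>> apply_moves(delta_pos=[[-0.005,0,0.02],[-0.005,0,0.035],[-0.005,0,0.035]], rot=[[0,0,0],[0,0,0],[0,0,0]], hand=[0.4,0.4,0.4])

```text
time_s: 8.07
ee_pos: [567.6, 0.8, 141.8]
ee_rot: [-180.0, 0.1, 7.8]
force: [-1.7, 1.5, -1.9]
gripper_width: 42.6
gripper_force: 8.0
```

>>> apply_moves(delta_pos=[[0,0,0.015],[0,0,0.015],[0,0,0.015]], rot=[[0,0,0],[0,0,0],[0,0,0]], hand=[0.4,0.4,0.4])

```text
time_s: 8.32
ee_pos: [567.7, 0.9, 143.1]
ee_rot: [-180.0, 0.1, 7.8]
force: [-1.7, 2.7, -5.8]
gripper_width: 42.6
gripper_force: 8.0
```

Run:
```python
from h import *
s=grab("scene")
b=s["pixels"][205:265,290:350,::-1]
cv2.imwrite("pics/g3.png",cv2.resize(b,None,fx=9,fy=9,interpolation=cv2.INTER_CUBIC))
```

```text
(no output)
```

View pics/g3.png

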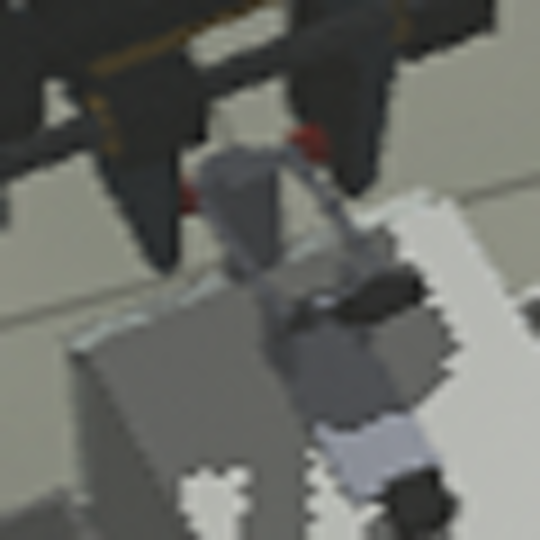

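Lifting meets −5.8 N at the nose, so the bar is hooked under it. The view shows the keeper inside the U, with sleeves at crop (190,195) and (308,140). I lower it onto the ledge, release and rise.

>>> apply_moves(delta_pos=[[0,0,-0.03],[0,0,-0.03],[0,0,-0.03],[0,0,-0.03],[0,0,-0.03]], rot=[[0,0,0],[0,0,0],[0,0,0],[0,0,0],[0,0,0]], hand=[0.4,0.4,0.65,0.65,0.65])

```text
time_s: 8.78
ee_pos: [569.8, 0.3, 141.5]
ee_rot: [179.9, -0.2, 7.8]
force: [-0.4, 0.6, 0.8]
gripper_width: 58.1
gripper_force: 0.0
```

>>> apply_moves(delta_pos=[[-0.02,0,0.15],[-0.05,0,0.4],[-0.15,0,0.7],[-0.25,-0.02,0.9],[-0.25,-0.02,0.9],[-0.25,-0.02,0.9]], rot=[[0,0,0],[0,0,0],[0,0,0],[0,0,0],[0,0,0],[0,0,0]], hand=[0.65,0.65,0.65,0.3,0,0])

```text
time_s: 9.28
ee_pos: [539.5, -2.0, 250.8]
ee_rot: [179.9, -0.3, 7.8]
force: [-0.8, 0.6, 0.2]
gripper_width: 42.0
gripper_force: 0.0
```

Run:
```python
from m import *
s=grab("scene");t=grab("top")
a=s["pixels"][205:275,290:350,::-1];b=t["pixels"][195:265,285:345,::-1]
r=lambda i:cv2.resize(i,None,fx=6.6,fy=6.6,interpolation=cv2.INTER_NEAREST)
cv2.imwrite("pics/g4.png",np.hstack([r(a),r(b)]))
print(red(s,(300,205,345,250)),red(t,(295,195,340,265)))
e=env.state();print(e["ee_pos"],e["force"],e["gripper_width"])
```

```text
[(np.int32(8), array([324.09131849, 220.59769827]))] []
[538.3684217   -1.81662502 247.99320369] [-0.03189945  0.31341134 -0.35779713] 34.06953451825639
```

View pics/g4.png

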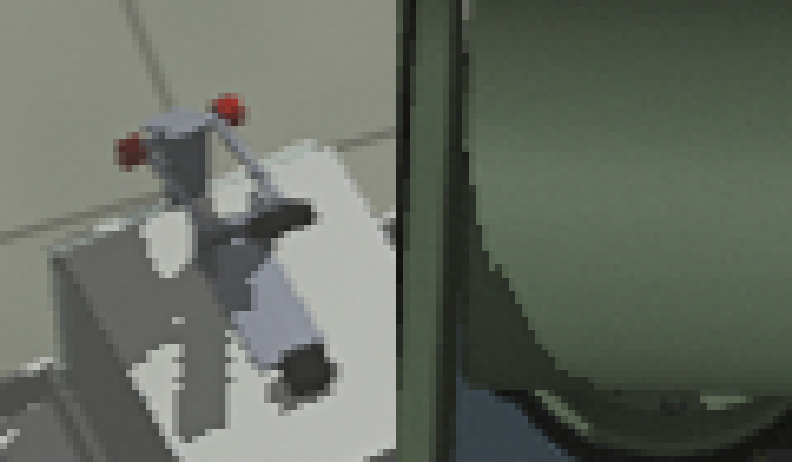

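The bail stays hooked on its own, with sleeves at crop (130,152) and (228,110) and the lever tip at (280,218). Now with closed fingers I go ahead of the lever tip.

>>> apply_moves(delta_pos=[[0.2,0.02,0],[0.39,0.04,-0.1],[0.39,0.04,-0.3],[0.39,0.04,-0.36],[0.39,0.04,-0.36]], rot=[[0,0,0],[0,0,0],[0,0,0],[0,0,0],[0,0,0]], hand=[0,0,0,0,0])

```text
time_s: 9.8
ee_pos: [583.1, 3.2, 201.3]
ee_rot: [-179.9, 0.5, 7.8]
force: [-0.0, -0.0, -0.0]
gripper_width: 1.4
gripper_force: 0.0
```

>>> apply_moves(delta_pos=[[0.06,0.008,0],[0.12,0.016,0],[0.18,0.024,0],[0.22,0.03,0],[0.22,0.03,0]], rot=[[0,0,0],[0,0,0],[0,0,0],[0,0,0],[0,0,0]], hand=[0,0,0,0,0])

```text
time_s: 10.22
ee_pos: [613.1, 6.9, 206.0]
ee_rot: [180.0, -0.1, 7.8]
force: [0.1, -0.7, -0.7]
gripper_width: 0.6
gripper_force: 0.0
```

Run:
```python
from h import *
s=grab("scene")
a=s["pixels"][205:275,290:350,::-1]
cv2.imwrite("pics/g5.png",cv2.resize(a,None,fx=7,fy=7,interpolation=cv2.INTER_NEAREST))
e=env.state();print(e["ee_pos"],e["force"],e["gripper_width"])
A=np.array([610.5,6.5,150]);ex=np.array([.991,.136,0])
for th in (.7,.9,1.0,1.1,1.2): print(th,[proj(s,A+r*(np.cos(th)*ex+[0,0,np.sin(th)])).round(1).tolist() for r in (40,52,64)])
print(proj(s,e["ee_pos"]))
```

```text
[612.33827486   6.8724074  205.76556306] [0.31518331 1.31923359 0.07656427] 0.349249722653169
0.7 [[330.5, 242.5], [332.7, 243.9], [334.9, 245.4]]
0.9 [[329.3, 238.9], [331.1, 239.2], [333.0, 239.6]]
1.0 [[328.7, 237.1], [330.2, 236.9], [331.9, 236.6]]
1.1 [[327.9, 235.3], [329.3, 234.5], [330.7, 233.7]]
1.2 [[327.2, 233.5], [328.3, 232.2], [329.4, 230.8]]
[324.67698491 223.88359495]
```

View pics/g5.png

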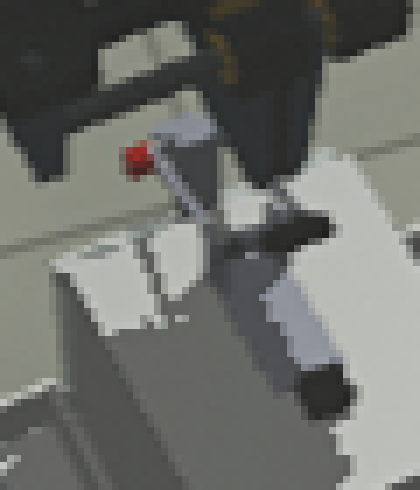

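The finger's lower back corner is at crop (275,185) and the lever tip, at (300,232), is still ahead of it. The lever is at about 1.0 rad. I push it over in small arcs, watching the force.

>>> apply_moves(delta_pos=[[0.02,0.003,-0.06],[0.05,0.007,-0.065],[0.085,0.012,-0.07],[0.125,0.017,-0.085],[0.165,0.022,-0.1],[0.19,0.026,-0.125],[0.19,0.026,-0.125]], rot=[[0,0,0],[0,0,0],[0,0,0],[0,0,0],[0,0,0],[0,0,0],[0,0,0]], hand=[0,0,0,0,0,0,0])

```text
time_s: 10.85
ee_pos: [634.8, 10.0, 189.5]
ee_rot: [180.0, 0.0, 7.8]
force: [-2.1, 0.2, 0.5]
gripper_width: 0.3
gripper_force: 0.8
```

>>> apply_moves(delta_pos=[[0.025,0.003,-0.025],[0.045,0.006,-0.055],[0.065,0.009,-0.085],[0.065,0.009,-0.085]], rot=[[0,0,0],[0,0,0],[0,0,0],[0,0,0]], hand=[0,0,0,0])

```text
time_s: 11.18
ee_pos: [642.7, 11.1, 179.4]
ee_rot: [-180.0, -0.0, 7.8]
force: [-1.2, 0.3, 0.3]
gripper_width: 0.6
gripper_force: 0.8
```

>>> apply_moves(delta_pos=[[0.015,0.002,-0.02],[0.03,0.004,-0.04],[0.045,0.006,-0.058],[0.06,0.008,-0.075],[0.06,0.008,-0.075]], rot=[[0,0,0],[0,0,0],[0,0,0],[0,0,0],[0,0,0]], hand=[0,0,0,0,0])

```text
time_s: 11.6
ee_pos: [649.9, 11.9, 170.6]
ee_rot: [180.0, -0.0, 7.8]
force: [-0.7, 0.4, 0.8]
gripper_width: 0.7
gripper_force: 0.5
```

>>> apply_moves(delta_pos=[[0.015,0.002,-0.02],[0.03,0.004,-0.04],[0.045,0.006,-0.06],[0.045,0.006,-0.06]], rot=[[0,0,0],[0,0,0],[0,0,0],[0,0,0]], hand=[0,0,0,0])

```text
time_s: 11.93
ee_pos: [655.4, 12.7, 163.3]
ee_rot: [180.0, -0.0, 7.8]
force: [0.0, 0.2, 0.4]
gripper_width: 0.4
gripper_force: 0.2
```

```bash
cat > red.py <<'E'
from m import *
s=grab("scene"); e=env.state()
im=s["pixels"].astype(int); w=im[:,:,0]-1.3*np.maximum(im[:,:,1],im[:,:,2])
r,c=np.where(w[205:250,295:350]>5); print("red px",[(int(a)+295,int(b)+205) for a,b in zip(c,r)])
A=np.array([610.5,6.5,150]);ex=np.array([.991,.136,0]);ey=np.array([-.136,.991,0])
for d in (-40.5,-34): print(d,[proj(s,A+d*ex+k*ey+[0,0,-.5]).round(1).tolist() for k in (18,-18)])
g=im.max(2); print(g[232:272:1,324:348])
for th in (0,.1,.2,.4,.8): print(th,[proj(s,A+x*(np.cos(th)*ex+[0,0,np.sin(th)])+k*ey).round(1).tolist() for x in (40,64) for k in(-8,8)])
print(e["ee_pos"],e["force"])
E
python3 red.py
```

```text
red px [(310, 227), (311, 227), (309, 228), (310, 228), (311, 228), (312, 228), (309, 229), (310, 229), (311, 229), (312, 229), (309, 230), (310, 230), (311, 230), (312, 230), (310, 231), (311, 231)]
-40.5 [[322.8, 220.9], [308.0, 226.8]]
-34 [[324.1, 223.1], [309.3, 229.1]]
[[ 42  42  42  42  45  43  43  42  43  43  42  41  43  40  40  41  46  51
   62  64  55  47  44  44]
 [ 43  43  43  44  45  43  43  42  41  40  41  40  40  40  46  62  67  63
   51  42  41  42  42  43]
 [ 44  44  43  43  42  42  42  41  41  42  40  46  50  61  67  68  60  48
   42  50  57  49  42  44]
 [ 43  43  42  41  41  41  40  40  40  46  61  67  66  67  60  46  42  42
   40  58  72  69  51  44]
 [ 41  42  40  42  41  40  48  50  61  66  68  59  54  47  43  43  43  42
   42  53  61  67  54  43]
 [ 41  41  40  41  41  48  63  69  68  59  47  44  43  41  43  43  44  43
   47  52  53  64  63  49]
 [ 36  39  41  41  41  40  43  51  47  43  43  42  42  43  44  44  43  43
   44  44  50  55  58  48]
 [108 107  72  42  41  42  41  43  42  44  44  44  43  44  41  43  44  43
   43  44  46  49  63  54]
 [151 153 113  5
[... 2938 characters left out ...]
 102 100 101 101 102 101 101 101 101 102 101 101
  101 102 102 101 102 101]
 [102 102 101 102 102 101 101 101 101 101 101 101 101 102 101 102 101 102
  102 102 101 102 101 101]
 [102 102 103 102 102 102 101 101 103 101 102 102 101 101 102 102 101 101
  101 101 102 101 102 102]]
0 [[328.7, 253.8], [335.5, 250.9], [333.9, 262.8], [340.8, 259.9]]
0.1 [[328.7, 252.7], [335.5, 249.9], [334.0, 261.2], [340.9, 258.2]]
0.2 [[328.7, 251.5], [335.5, 248.7], [333.9, 259.3], [340.8, 256.3]]
0.4 [[328.3, 248.8], [335.1, 245.9], [333.3, 254.9], [340.3, 251.9]]
0.8 [[326.5, 242.1], [333.4, 239.3], [330.4, 244.0], [337.5, 241.1]]
[655.33906913  12.72072934 163.56396822] [-0.11347935 -0.98192195  0.54249134]
```

The sleeve has moved with the keeper toward shut, so it is hooked and drawing. I continue down gently.

>>> apply_moves(delta_pos=[[0.01,0.001,-0.015],[0.02,0.003,-0.03],[0.025,0.003,-0.045],[0.025,0.003,-0.045]], rot=[[0,0,0],[0,0,0],[0,0,0],[0,0,0]], hand=[0,0,0,0])

```text
time_s: 12.32
ee_pos: [658.1, 13.1, 158.1]
ee_rot: [-180.0, -0.0, 7.8]
force: [1.2, 0.3, 0.3]
gripper_width: 0.3
gripper_force: 0.0
```

>>> apply_moves(delta_pos=[[0.005,0.001,-0.012],[0.01,0.001,-0.024],[0.015,0.002,-0.036],[0.015,0.002,-0.036]], rot=[[0,0,0],[0,0,0],[0,0,0],[0,0,0]], hand=[0,0,0,0])

```text
time_s: 12.65
ee_pos: [659.7, 13.3, 153.8]
ee_rot: [180.0, 0.0, 7.8]
force: [-0.7, -0.3, -0.9]
gripper_width: 0.2
gripper_force: 0.0
```

>>> apply_moves(delta_pos=[[0.005,0.001,-0.012],[0.01,0.001,-0.024],[0.01,0.001,-0.024]], rot=[[0,0,0],[0,0,0],[0,0,0]], hand=[0,0,0])

```text
time_s: 12.9
ee_pos: [660.7, 13.4, 151.7]
ee_rot: [180.0, 0.0, 7.8]
force: [-0.7, -0.7, 2.0]
gripper_width: 0.6
gripper_force: 0.9
```

>>> apply_moves(delta_pos=[[0,0,-0.01],[0,0,-0.018],[0,0,-0.018]], rot=[[0,0,0],[0,0,0],[0,0,0]], hand=[0,0,0])

```text
time_s: 13.15
ee_pos: [660.8, 13.4, 151.2]
ee_rot: [180.0, -0.1, 7.8]
force: [-3.3, 0.8, 9.1]
gripper_width: 0.5
gripper_force: 4.6
```

```bash
sed -i 's/^g=im.*$//' red.py; python3 red.py
```

```text
red px [(311, 231)]
-40.5 [[322.8, 220.9], [308.0, 226.8]]
-34 [[324.1, 223.1], [309.3, 229.1]]
0 [[328.7, 253.8], [335.5, 250.9], [333.9, 262.8], [340.8, 259.9]]
0.1 [[328.7, 252.7], [335.5, 249.9], [334.0, 261.2], [340.9, 258.2]]
0.2 [[328.7, 251.5], [335.5, 248.7], [333.9, 259.3], [340.8, 256.3]]
0.4 [[328.3, 248.8], [335.1, 245.9], [333.3, 254.9], [340.3, 251.9]]
0.8 [[326.5, 242.1], [333.4, 239.3], [330.4, 244.0], [337.5, 241.1]]
[660.75722277  13.39681836 151.19514237] [-3.96917872 -0.23822154 10.18416891]
```

A firm stop at z 151.2 matches the predicted home position. Retract straight up and check.

>>> apply_moves(delta_pos=[[0,0,0.05],[0,0,0.3],[-0.2,0,0.6],[-0.6,-0.3,0.9],[-1,-0.6,1],[-1,-0.9,1],[-1,-1,1],[-1,-1,1]], rot=[[0,0,0],[0,0,0],[0,0,0],[0,0,0],[0,0,0],[0,0,0],[0,0,0],[0,0,0]], hand=[0,0,0,0,0,0,0,0])

```text
time_s: 13.87
ee_pos: [538.8, -111.9, 271.3]
ee_rot: [179.7, -0.1, 7.5]
force: [0.6, -0.7, -0.7]
gripper_width: 0.5
gripper_force: 0.0
```

>>> apply_moves(delta_pos=[[-0.5,-1,0],[-0.5,-1,0],[-0.5,-1,0],[-0.5,-1,0],[-0.5,-1,0]], rot=[[0,0,0],[0,0,0],[0,0,0],[0,0,0],[0,0,0]], hand=[0,0,0,0,0])

```text
time_s: 14.28
ee_pos: [480.0, -228.7, 269.0]
ee_rot: [180.0, 0.0, 7.5]
force: [0.2, 0.3, 0.4]
gripper_width: 0.4
gripper_force: 0.0
```

```bash
cat > fin.py <<'E'
from m import *
s=grab("scene");t=grab("top")
print(red(s,(300,205,352,250)),red(t,(295,195,340,265)))
rs=red(s,(300,205,352,250));rt=red(t,(295,195,340,265))
if len(rs)>1 and len(rt)>1:
    P=tri([(s,rs[-1][1]),(t,rt[0][1])])[0];M=tri([(s,rs[0][1]),(t,rt[-1][1])])[0];print(P,M)
ex=np.array([.991,.136,0]);A=np.array([610.5,6.5,150])
for p in (s,t):
    g=p["pixels"].max(2)
    for th in(-.06,.1,.3,.6,1.0): print(th,[int(np.median(g[int(v)-1:int(v)+2,int(u)-1:int(u)+2])) for u,v in [proj(p,A+r*(np.cos(th)*ex+[0,0,np.sin(th)])+[0,0,3]).round() for r in (20,30,36,46,52,58,68)]])
    bx=(322,232,348,272) if p is s else (303,190,325,235)
    a,b,c,d=bx; r,cc=np.where(g[b:d,a:c]<60); print("dark",len(r),cc.mean()+a,r.mean()+b,r.min()+b,r.max()+b)
for q in("timer","opener","brush","clip"):
    print(q,[np.round(x["position"],1).tolist() for p in(s,t) for x in spotter.landmark_of(p,q)[:1]])
e=env.state();print(e["time_s"],e["ee_pos"],e["force"])
E
python3 fin.py
```

```text
[(np.int32(11), array([310.46166263, 228.46946462])), (np.int32(9), array([325.20486004, 222.40541372]))] [(np.int32(19), array([309.4954974 , 245.17215807])), (np.int32(14), array([328.12840084, 242.55422873]))]
[576.16024191  20.28179613 154.55006995] [581.35046787 -15.21242391 154.47915114]
-0.06 [157, 159, 160, 64, 58, 59, 59]
0.1 [157, 159, 160, 101, 57, 60, 61]
0.3 [157, 159, 160, 162, 168, 57, 60]
0.6 [157, 158, 158, 150, 161, 181, 181]
1.0 [117, 86, 91, 109, 137, 158, 176]
dark 68 334.44117647058823 256.95588235294116 237 264
-0.06 [125, 124, 124, 30, 31, 30, 176]
0.1 [125, 125, 124, 30, 31, 30, 176]
0.3 [125, 125, 124, 30, 31, 30, 174]
0.6 [124, 124, 124, 29, 31, 30, 39]
1.0 [124, 125, 124, 124, 126, 70, 31]
dark 126 313.42857142857144 205.8968253968254 195 231
timer [[362.2, 262.6], [275.0, 229.1]]
opener [[457.6, 201.2], [353.7, 216.5]]
brush [[458.6, 201.7], [125.8, 281.4]]
clip [[163.2, 275.0]]
14.7833 [ 481.17899408 -225.93549701  269.13209252] [-0.76160717 -0.64359519  0.37889496]
```

Run:
```python
from h import *
for n,f,bx in(("scene","s0",(268,270,315,318)),("top","t0",(344,185,378,245))):
    p=grab(n);a,b,c,d=bx
    x=cv2.imread(f"pics/{f}.png")[b:d,a:c].astype(np.float32).mean(2);y=p["pixels"][b:d,a:c].astype(np.float32).mean(2)
    print(n,np.abs(x-y).mean(),cv2.phaseCorrelate(x,y))
```

```text
scene 10.313387 ((0.028500880012845897, 0.1576599248855004), 0.883958502776093)
top 12.2044115 ((-0.0004957088354835548, -0.06027774495305138), 0.707892240859844)
```

The opener has not moved; only the lighting over it changed. Handing in.

```bash
python3 -c "
from workcell import env
print(env.job_done())"
```

```text
the job is handed in; nothing more can be done
None
```

The bail is hooked on the keeper and the lever was pushed over to its stop with about 10 N at most; the front had drawn shut and was still shut about a second after the arm withdrew, and I handed the job in at about 15 s, with no verdict returned.

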